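# Make up the sieve stack on the shaker

### The arm

A 7-joint arm with a two-finger parallel gripper is mounted at the origin on the work surface. World frame = base frame: x ahead of the robot, y to its left, z up, the work surface at z = 0. Lengths are in m, angles in degrees, forces in N, time in s.
With the tool pointing down it reaches from about 0.35 to 0.775 m from the base axis. Payload 3.1 kg.
Tool frame: the origin (TCP) lies on the centre line of the jaws, within the pads' length; the fingertips stand 17 mm ahead of it and the grasp point (between the pads) lies 2 mm behind it (robot.tip_reach is the distance from the TCP to the fingertips, in m); z points along the fingers, y is the line along which they close (so a half turn about z gives the same grasp; the last joint's range is limited). The gripper opens to 85 mm and grips with 20 to 120 N. Pads are 22 mm wide; open, the fingers measure 114 mm over their backs; the gripper's body (76 mm by 85 mm) begins 54 mm behind the grasp point. The pads swing forward as they close: fully open they stand 13 mm farther back than shut.
Start: joints at [-71.946, 17.813, 0.802, 86.603, -0.252, 75.585, -1.558], TCP at [0.192, 0.515, 0.226] pointing down, gripper open.
Joint ranges: [-154.91, 154.91], [-16.99, 109.72], [-72.82, 74.43], [7.12, 147.25], [-82.49, 262.49], [11.32, 116.49], [-174.64, 174.64]. Speed limits (degrees/s): [159.86, 159.86, 180, 180, 180, 180, 180].

### API

Orientations are given as [roll, pitch, yaw] about the fixed x, y, z axes, in that order (R = Rz(yaw) Ry(pitch) Rx(roll)).
In Python, from station import robot, fingers, vision, workorder, recognise gives the robot as it stands. Calls block until the motion is done:
- robot.move_to(position, orientation): joint-space move of the TCP to a pose.
- robot.line_to(position, orientation=None, velocity=0.15, f_stop=None): straight line of the TCP; orientation=None keeps the orientation; velocity is the mean speed in m/s. With f_stop (N) it stops when the force on the tool has changed by that much, and returns True; else False.
- robot.move_j(angles): joint-space move.
- fingers.gripper_to(opening, force=None): opening from 0.0 (shut) to 1.0 (fully open); force is the grip in N (None keeps the last); returns when the fingers have stopped.
- robot.pause(seconds).
- robot.inverse_kinematics(position, orientation): joint angles nearest the present ones, or None.
- vision.grab_frame(name): name is "side" or "top"; returns the picture (480x640x3 uint8, red, green, blue); there is no depth.
- vision.calibration(name): a dict with "mtx" (3x3 intrinsics, pixels), "k1" (the pictures are not rectified: a ray, as slopes to the right and down, at radius r is drawn at 1 + k1 r^2 times it, then the intrinsics apply), "extrinsics" (4x4, takes a point from world to camera coordinates). Camera axes: x right, y up, looking along -z (the intrinsics and any distortion apply to the point x, -y, -z); pixel columns grow to the right and rows downward; lengths in m; the calibration is good to about 2 mm. A picture is of the moment at which its call begins. calibration takes no time and is no camera call.
A pose or a line that the arm cannot do raises robot.PlanningError and nothing moves.
- workorder.close_job(): hands the job in; it is judged then, once.
Trained networks look in the newest picture that a camera, given by its name, has taken for a name from the list of things; names that differ only in an ending like _2 or _b are one class to them, and where a whole thing is asked for, a point or a joint stands for the part that bears it (a point fixed in the world has none). Each returns a list of dicts, best first, with "p" (0 to 1); they miss things now and then, are a little off and sometimes report something else, mostly with a low value. They report only what shows in the picture. A call takes as long as a camera call. They do not tell look-alikes from the thing itself.
- recognise(label, camera): "rect" ([centre column, centre row, width, height] in pixels, round what is visible of it).
Readings, each from a call of its own:
- robot.current_time_s(): time.
- robot.current_joint_positions(): joint angles.
- robot.current_dq(): joint speeds.
- robot.current_joint_torque(): joint torques, N m.
- robot.current_tool_pos(): TCP position.
- robot.current_eef_rot(): TCP orientation.
- robot.current_contact_force(): force on the tool from outside, world axes, zero at the start.
- robot.current_torque(): the same for the moment, N m.
- robot.current_finger_gap(): opening from 0.0 (shut) to 1.0 (fully open).
- robot.current_gripper_force(): force on a finger pad.
Only numpy, scipy, OpenCV 4.12 (cv2) and the standard library are available. Lean on these libraries where they do the work, as an engineer would, in place of code of your own. Each camera call takes 0.05 s, during which the arm holds its last target. There are 200 camera calls.

### The job

Make up the sieve stack on the shaker: seat the black pan in the shaker's ring, then nest the blue fine sieve in the pan, the red coarse sieve in the blue one, and close it with the green lid, in that order, each level and fully seated and let go before the next. Leave the yellow sieve and the amber jar where they stand.

Things in the scene. Friction and masses are not known exactly. Their poses are not given: they have to be found in the camera images.
- pan: Black receiver pan of a sieve set (no mesh). Foot 10 mm high, 40 mm across below, tapering to 47; body 58 mm across from 10 to 32 mm height (grip here from above), mouth 51 mm wide, 18 mm deep; about 70 g. Origin: centre of underside, z up. Next piece: foot in the mouth, shoulder on the rim; its origin is then 22 mm above this one's.
- sieve_blue: Blue fine sieve (dense mesh floor). Foot 10 mm high, 40 mm across below, tapering to 47; body 58 mm across from 10 to 32 mm height (grip here from above), mouth 51 mm wide, 18 mm deep; about 70 g. Origin: centre of underside, z up. Next piece: foot in the mouth, shoulder on the rim; its origin is then 22 mm above this one's.
- sieve_red: Red coarse sieve (wide mesh floor). Foot 10 mm high, 40 mm across below, tapering to 47; body 58 mm across from 10 to 32 mm height (grip here from above), mouth 51 mm wide, 18 mm deep; about 70 g. Origin: centre of underside, z up. Next piece: foot in the mouth, shoulder on the rim; its origin is then 22 mm above this one's.
- sieve_yellow: Yellow medium sieve, same shape as the blue and red ones; not needed now. Foot 10 mm high, 40 mm across below, tapering to 47; body 58 mm across from 10 to 32 mm height (grip here from above), mouth 51 mm wide, 18 mm deep; about 70 g. Origin: centre of underside, z up.
- lid: Green lid of the sieve set: the same foot (10 mm high, 40 tapering to 47 mm across), a 58 mm disc from 10 to 17 mm height, and a round upright white knob 20 mm across from 17 to 41 mm height by which to grip it from above. About 60 g. Origin: centre of the underside, z up.
- jar: Small amber sample jar with a white cap, 48 mm across, 62 mm tall, standing loose among the sieves. Not part of the job. Origin: centre of the underside.
- shaker_ring (a point): Aluminium ring on the grey sieve shaker (fixed box 150 x 150 x 40 mm, dark 104 mm disc on top). The point is the centre of the ring's upper rim, 64 mm above the bench, z up. Ring 66 mm outside, opening 51 mm, 14 mm deep. The pan's foot goes in, its shoulder rests on the rim, and its origin is then 10 mm below this point.
- balance: White bench balance with a round steel weighing pan (100 mm across, top 42 mm above the bench), a fixed bystander 180 x 140 mm on the other side of the bench from the shaker. Not part of the job. Origin: centre of the underside.
Not all that is in view belongs to the job. There is more than one size of the lid; the one meant has the size given above.

How it is judged (in metres and radians):
On the way, in this order (a step that is already met when the one before it is completed fails the run):
1. the black pan is seated in the shaker's ring and let go (horizontal distance between pan and shaker_ring below 0.005 m and z of pan in the frame of shaker_ring between -0.0125 and -0.0075 m and angle between pan's own z axis and vertical below 0.07 rad and contact force between pan and the fingers below 0.1 N), for 0.2 s.
2. then the blue sieve is nested in the pan and let go (horizontal distance between sieve_blue and pan below 0.005 m and z of sieve_blue in the frame of pan between 0.0195 and 0.0245 m and angle between sieve_blue's own z axis and vertical below 0.07 rad and contact force between sieve_blue and the fingers below 0.1 N), for 0.2 s.
3. then the red sieve is nested in the blue one and let go (horizontal distance between sieve_red and sieve_blue below 0.005 m and z of sieve_red in the frame of sieve_blue between 0.0195 and 0.0245 m and angle between sieve_red's own z axis and vertical below 0.07 rad and contact force between sieve_red and the fingers below 0.1 N), for 0.2 s.
4. then the green lid is seated in the red sieve and let go (horizontal distance between lid and sieve_red below 0.005 m and z of lid in the frame of sieve_red between 0.0195 and 0.0245 m and angle between lid's own z axis and vertical below 0.07 rad and contact force between lid and the fingers below 0.1 N), for 0.2 s.
At the end, for the whole second after the job is handed in: Pan in the ring, blue in pan, red in blue, lid in red: each centred within 5 mm on the one below, seated on its shoulder within 2.5 mm, tilted under 0.07 rad, released, at rest; yellow sieve (upright) and jar within 15 mm of their starts (all of step 1 and all of step 2 and all of step 3 and all of step 4 and linear speed of each of pan, sieve_blue, sieve_red, lid below 0.02 m/s and distance of each of sieve_yellow, jar from where it was at the start of the episode below 0.015 m and angle between sieve_yellow's own z axis and vertical below 0.1 rad); the robot touches nothing.
It fails at once if the yellow sieve is moved more than 15 mm or tipped (distance of sieve_yellow from where it was at the start of the episode above 0.015 m or angle between sieve_yellow's own z axis and vertical above 0.3 rad).
It fails at once if the amber jar is moved more than 15 mm or tipped (distance of jar from where it was at the start of the episode above 0.015 m or angle between jar's own z axis and vertical above 0.3 rad).
It also fails if it takes over 115 s, if anything falls off the work surface, if the arm or the gripper's body presses on something with over 40 N, if the wrist force passes 120 N, or if a joint passes its speed limit or range.

## Working session

There is one attempt and no reset: what is moved stays moved. The work goes in short steps, each a Python script; the robot and the scene stay as the last script left them, time stands still between calls to the robot, and variables do not carry over. Pictures are saved under pics/ and viewed, at most 14 in all, crops included, and the job is handed in when it is done.

```bash
ls; mkdir -p pics; python3 - <<'E'
from station import robot, fingers, vision, workorder, recognise
import cv2
for c in ("top","side"):
    im=vision.grab_frame(c); cv2.imwrite(f"pics/{c}0.png",im[:,:,::-1])
    k=vision.calibration(c); print(c,k)
    for n in ["pan","sieve_blue","sieve_red","sieve_yellow","lid","jar","shaker_ring","balance"]:
        try: print(n,[( [round(float(v)) for v in d["rect"]],round(float(d["p"]),2)) for d in recognise(n,c)])
        except Exception as e: print(n,e)
print(robot.current_time_s(), robot.current_eef_rot(),robot.current_tool_pos())
E
```

```text
pics
top {'mtx': array([[598.07704727,   0.        , 312.75063033],
       [  0.        , 598.07704727, 238.58984899],
       [  0.        ,   0.        ,   1.        ]]), 'k1': -0.10080979888576747, 'extrinsics': array([[-1.02096455e-02, -9.99944254e-01, -2.69298521e-03,
         2.14217348e-02],
       [ 9.78730575e-01, -1.05448152e-02,  2.04878670e-01,
        -5.61318221e-01],
       [-2.04895646e-01, -5.43968374e-04,  9.78783673e-01,
        -9.84088877e-01],
       [ 0.00000000e+00,  0.00000000e+00,  0.00000000e+00,
         1.00000000e+00]])}
pan [([293, 313, 35, 31], 0.95)]
sieve_blue [([273, 170, 31, 32], 0.63)]
sieve_red [([280, 242, 32, 36], 0.62)]
sieve_yellow [([370, 302, 33, 30], 0.85)]
lid [([367, 233, 27, 30], 0.69), ([337, 346, 22, 23], 0.63)]
jar [([159, 263, 87, 104], 0.34), ([293, 312, 35, 31], 0.24)]
shaker_ring [([483, 282, 92, 103], 0.93)]
balance [([159, 263, 87, 104], 0.67)]
side {'mtx': array([[468.9040856 ,   0.        , 323.71164531],
       [  0.        , 468.9040856 , 232.38435819],
       [  0.        ,   0.        ,   1.        ]]), 'k1': 0.033684722334637394, 'extrinsics': array([[-0.91366027, -0.40640281, -0.007853  ,  0.48435493],
       [ 0.21619117, -0.50221224,  0.83728385, -0.18212495],
       [-0.34421838,  0.76329524,  0.54671206, -0.62355256],
       [ 0.        ,  0.        ,  0.        ,  1.        ]])}
pan [([361, 293, 40, 34], 0.91)]
sieve_blue [([209, 268, 37, 30], 0.8)]
sieve_red [([285, 284, 39, 28], 0.86)]
sieve_yellow [([383, 248, 28, 28], 0.79)]
lid [([321, 235, 29, 29], 0.88), ([412, 281, 25, 20], 0.68)]
jar [([257, 214, 29, 41], 0.91)]
shaker_ring [([399, 192, 95, 52], 0.88)]
balance []
0.9 [1.79996467e+02 1.79678745e-03 1.59559247e+02] [0.19209309 0.51539313 0.22621543]
```

View pics/top0.png

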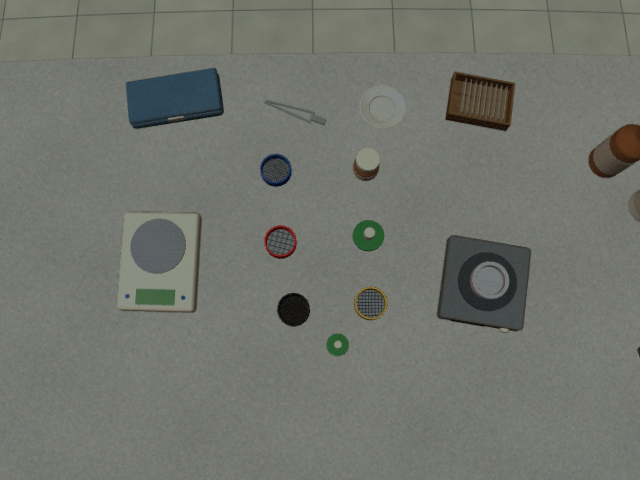

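View pics/side0.png

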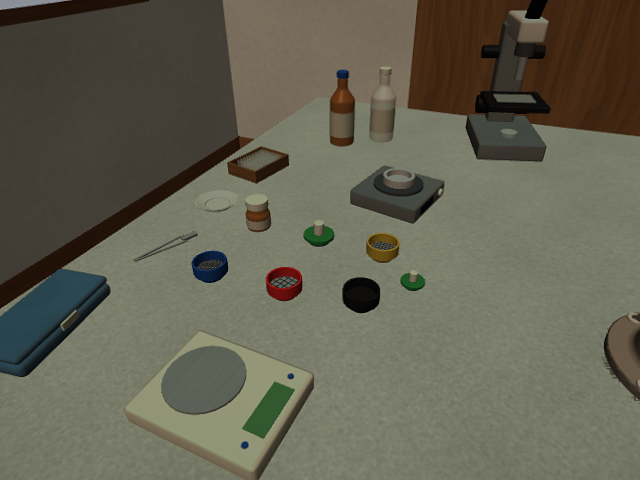

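The top view shows the blue sieve (276,170), red (281,242), pan (293,309), yellow (370,302), the 58 mm lid (368,235) and the ring (490,280). The green disc at (338,345) is the smaller look-alike lid. The next step is fitting silhouettes in both cameras.

```bash
cat > h.py <<'E'
import numpy as np, cv2
from scipy.optimize import least_squares
from station import robot, fingers, vision, workorder, recognise
CAL={c:vision.calibration(c) for c in("top","side")}
def proj(c,P):
    k=CAL[c]; E=k["extrinsics"]; q=np.atleast_2d(P)@E[:3,:3].T+E[:3,3]
    s=np.c_[q[:,0],-q[:,1]]/-q[:,2:]; s=s*(1+k["k1"]*(s**2).sum(1,keepdims=True))
    return s@k["mtx"][:2,:2].T+k["mtx"][:2,2]
A=np.linspace(0,2*np.pi,72,endpoint=False)
def body(circles): # [(diam,z)]
    return np.vstack([np.c_[d/2*np.cos(A),d/2*np.sin(A),0*A+z] for d,z in circles])
S=body([(.040,0),(.047,.01),(.058,.01),(.058,.032)])
L=body([(.040,0),(.047,.01),(.058,.01),(.058,.017)])
J=body([(.048,0),(.048,.062)])
RING=body([(.066,.064),(.066,.046)])
def hullc(pts):
    h=cv2.convexHull(np.float32(pts)); m=cv2.moments(h)
    return np.array([m["m10"]/m["m00"],m["m01"]/m["m00"]]),cv2.contourArea(h)
def seg(im,rect,kind):
    x,y,w,h=[float(v) for v in rect]; p=8
    x0,x1,y0,y1=int(x-w/2-p),int(x+w/2+p),int(y-h/2-p),int(y+h/2+p)
    hsv=cv2.cvtColor(im[y0:y1,x0:x1],cv2.COLOR_RGB2HSV).astype(int); H,Sa,V=hsv[...,0],hsv[...,1],hsv[...,2]
    m={"pan":V<55,"sieve_blue":(abs(H-115)<15)&(Sa>110),"sieve_red":((H<10)|(H>170))&(Sa>110),
       "sieve_yellow":(abs(H-22)<12)&(Sa>90),"lid":(abs(H-65)<20)&(Sa>110),"shaker_ring":V>105,
       "jar":((H<20)&(Sa>70))|(V>160)}[kind].astype(np.uint8)
    n,lab,st,_=cv2.connectedComponentsWithStats(m,connectivity=8)
    i=1+np.argmax(st[1:,4]); ys,xs=np.nonzero(lab==i)
    xs=xs+x0;ys=ys+y0
    return np.vstack([np.c_[xs+a,ys+b] for a in(-.5,.5) for b in(-.5,.5)])
def fit(obs,model,z=0,x0=(.5,0)): # obs {cam:centroid}
    f=lambda v:np.concatenate([hullc(proj(c,model+[v[0],v[1],z]))[0]-o for c,o in obs.items()])
    r=least_squares(f,x0,diff_step=1e-4); return r.x,r.fun
E
cat > loc.py <<'E'
from h import *
T={"pan":((293,313,35,31),(361,293,40,34),S),"sieve_blue":((276,170,33,33),(209,268,37,30),S),
"sieve_red":((280,242,32,36),(285,284,39,28),S),"sieve_yellow":((370,302,33,30),(383,248,28,28),S),
"lid":((368,235,32,32),(321,237,32,24),L),"jar":((367,163,28,34),(257,214,29,41),J),"shaker_ring":((490,280,30,30),(399,180,24,14),RING)}
I={c:vision.grab_frame(c) for c in("top","side")}
for n,(a,b,M) in T.items():
    o={};ar={}
    for c,r in(("top",a),("side",b)): o[c],ar[c]=hullc(seg(I[c],r,n))
    x,res=fit(o,M); out=[n,x.round(4),res.round(1)]
    for c in o:
        xc,_=fit({c:o[c]},M); out+=[c,xc.round(4),round(ar[c]/hullc(proj(c,M+[*x,0]))[1],2)]
    print(*out)
ims=[cv2.resize(I["top"][150:360,250:540,::-1],None,fx=2.7,fy=2.7,interpolation=cv2.INTER_NEAREST)]
cv2.imwrite("pics/crop.png",ims[0])
print(robot.tip_reach)
E
python3 loc.py
```

```text
pan [0.4431 0.0518] [-0.4 -0.6  0.6 -0.2] top [0.4421 0.0512] 0.98 side [0.4438 0.0526] 0.97
sieve_blue [0.7013 0.084 ] [-0.4 -0.4  0.5 -0.1] top [0.7005 0.0833] 0.95 side [0.7019 0.0845] 0.97
sieve_red [0.5656 0.0753] [-0.3 -0.5  0.5  0. ] top [0.5646 0.0748] 0.99 side [0.5664 0.0755] 0.99
sieve_yellow [ 0.4527 -0.0843] [-0.2 -0.5  0.5 -0.1] top [ 0.4518 -0.0846] 1.0 side [ 0.4535 -0.0837] 1.01
lid [ 0.577  -0.0848] [-0.3 -0.5  0.6 -0.1] top [ 0.576  -0.0853] 0.95 side [ 0.5779 -0.0842] 0.94
jar [ 0.6974 -0.0763] [-2.7 -1.2  2.3 -3.5] top [ 0.695  -0.0812] 0.47 side [ 0.6948 -0.0634] 0.59
shaker_ring [ 0.4874 -0.2947] [ 1.6 -0.7 -0.1  4.7] top [ 0.4861 -0.2918] 0.89 side [ 0.4935 -0.3163] 0.96
0.017
```

Sieve, pan and lid positions agree between the cameras within 2 mm, but the ring needs a closer look.

```bash
python3 - <<'E'
from h import *
a=cv2.imread("pics/top0.png");b=cv2.imread("pics/side0.png")
def ov(im,c,x,r):
    s=6
    big=cv2.resize(im[r[1]:r[3],r[0]:r[2]],None,fx=s,fy=s,interpolation=cv2.INTER_NEAREST)
    for d,z,col in((.066,.064,(0,0,255)),(.051,.064,(0,255,0)),(.104,.045,(255,128,0))):
        p=(proj(c,body([(d,z)])+[*x,0])+.5-[r[0],r[1]])*s
        cv2.polylines(big,[p.astype(np.int32)],True,col,1)
    return big
x=(.4865,-.292)
u=ov(a,"top",x,(445,235,535,325));v=ov(b,"side",x,(370,155,430,215))
v=cv2.resize(v,None,fx=.7,fy=.7)
o=np.zeros((540,800,3),np.uint8);o[:,:540]=u;o[:252,540:792]=v;cv2.imwrite("pics/ring.png",o)
E
```

```text
(no output)
```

View pics/ring.png

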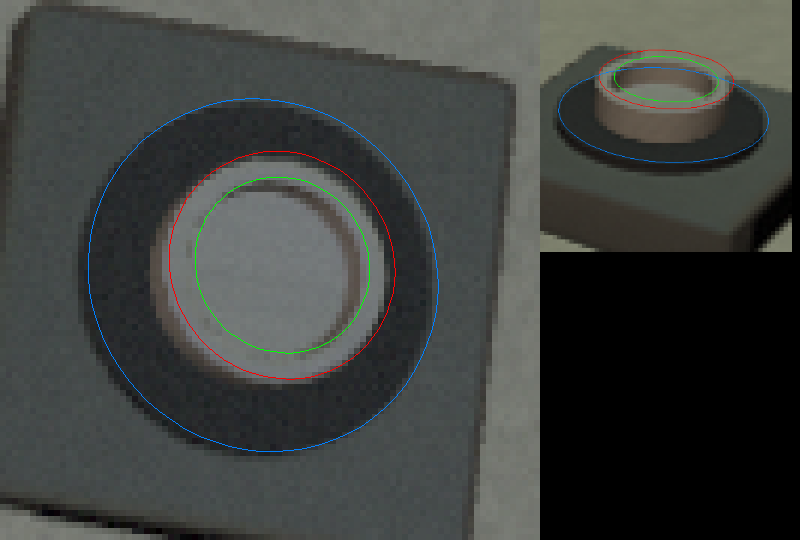

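```bash
python3 - <<'E'
from h import *
from scipy.ndimage import map_coordinates
G={c:cv2.cvtColor(cv2.imread(f"pics/{c}0.png"),cv2.COLOR_BGR2GRAY).astype(float) for c in("top","side")}
def s(c,x,d):
    p=proj(c,body([(d,.064)])+[*x,0]); return map_coordinates(G[c],[p[:,1],p[:,0]],order=1)
def score(c,x): return np.clip(s(c,x,.063)-s(c,x,.069),-40,40).mean()+np.clip(s(c,x,.054)-s(c,x,.048),-40,40).mean()
g=[(a,b) for a in np.arange(.478,.495,.0005) for b in np.arange(-.298,-.282,.0005)]
t={c:np.array([score(c,x) for x in g]) for c in G}
for n,v in (*t.items(),("both",t["top"]+t["side"])):
    i=np.argsort(-v)[:5]; print(n,[(round(g[k][0],4),round(g[k][1],4),round(v[k],1)) for k in i])
E
```

```text
top [(np.float64(0.485), np.float64(-0.29), np.float64(56.5)), (np.float64(0.4855), np.float64(-0.29), np.float64(56.3)), (np.float64(0.485), np.float64(-0.2895), np.float64(56.2)), (np.float64(0.4855), np.float64(-0.2895), np.float64(55.9)), (np.float64(0.4845), np.float64(-0.29), np.float64(55.4))]
side [(np.float64(0.4865), np.float64(-0.286), np.float64(41.6)), (np.float64(0.4865), np.float64(-0.2855), np.float64(41.5)), (np.float64(0.486), np.float64(-0.286), np.float64(41.2)), (np.float64(0.4865), np.float64(-0.2865), np.float64(41.1)), (np.float64(0.486), np.float64(-0.2855), np.float64(41.1))]
both [(np.float64(0.4855), np.float64(-0.289), np.float64(83.4)), (np.float64(0.486), np.float64(-0.289), np.float64(83.3)), (np.float64(0.486), np.float64(-0.2895), np.float64(82.9)), (np.float64(0.4855), np.float64(-0.2885), np.float64(82.7)), (np.float64(0.4855), np.float64(-0.2895), np.float64(82.5))]
```

```bash
cat > pp.py <<'E'
from h import *
O=[180,0,0]; RINGP=np.array([.4858,-.289])
def pick(p,h,pre,up=.2,force=40):
    fingers.gripper_to(pre,force)
    robot.move_to([*p,up],O)
    if robot.line_to([*p,h],O,velocity=.12,f_stop=8): print("pick touch",robot.current_tool_pos())
    fingers.gripper_to(0,force); g=robot.current_finger_gap()
    print("gap mm",g*85,"force",robot.current_gripper_force())
    robot.line_to([*p,up],velocity=.15)
    print("after lift gap",robot.current_finger_gap()*85)
def place(p,h,seat,up=.23,opening=1.0):
    """h: TCP height above piece origin; seat: expected origin height"""
    robot.move_to([*p,max(up,seat+h+.04)],O)
    robot.line_to([*p,seat+h+.014],velocity=.12)
    t=robot.line_to([*p,seat+h-.002],velocity=.02,f_stop=8)
    z=robot.current_tool_pos(); print("touch",t,"origin err mm",(z[2]-h-seat)*1e3,robot.current_contact_force())
    return t
def release(p,h,seat,opening):
    fingers.gripper_to(opening); robot.pause(.2)
    robot.line_to([*p,seat+h+.06],velocity=.12)
def check(name,rects,model,z):
    for c,r in rects.items():
        im=vision.grab_frame(c); o,a=hullc(seg(im,r,name)); x,_=fit({c:o},model,z,RINGP)
        print(c,name,x.round(4),"area",round(a/hullc(proj(c,model+[*x,z]))[1],2))
E
python3 - <<'E'
from pp import *
for q in([.4431,.0518],[.7013,.084],[*RINGP]):
    for z in(.03,.2): print(q,z,robot.inverse_kinematics([*q,z],O))
p=[.4431,.0518]
pick(p,.030,1.0)
t=place(RINGP,.030,.054)
print(robot.current_time_s())
for c in("top","side"): cv2.imwrite(f"pics/{c}1.png",vision.grab_frame(c)[:,:,::-1])
a=cv2.imread("pics/top1.png")[200:360,400:560];b=cv2.imread("pics/side1.png")[100:260,320:480]
cv2.imwrite("pics/c1.png",cv2.resize(np.hstack([a,b]),None,fx=2.5,fy=2.5))
E
```

```text
[0.4431, 0.0518] 0.03 [-43.84925679  23.1388135   43.25785461 117.85733066 -21.62539442
  46.94491284 -77.83631977]
[0.4431, 0.0518] 0.2 [-45.31788381   7.3360973   40.58391958 105.40864508  -5.10208025
  69.0829994  -93.14076211]
[0.7013, 0.084] 0.03 [-31.25688238  50.89724152  43.54207022  73.21508966 -34.90103978
  69.12028471 -76.35516042]
[0.7013, 0.084] 0.2 [-28.8737739   42.67575272  43.13928144  60.45150598 -27.68186657
  86.11703781 -82.27482095]
[np.float64(0.4858), np.float64(-0.289)] 0.03 [ -1.9176548   36.52879637  44.46692637  99.51937995 -29.9981446
  56.50732247 -35.98268862]
[np.float64(0.4858), np.float64(-0.289)] 0.2 [ -7.57421411  27.09770555  53.17308882  88.07834289 -22.07879947
  75.93476696 -42.01356241]
gap mm -0.075616105932409 force 0.0
after lift gap -0.17546943852778188
touch False origin err mm -1.8842502682085913 [ 0.03334422 -0.25004667 -0.37361047]
10.2417
```

View pics/c1.png

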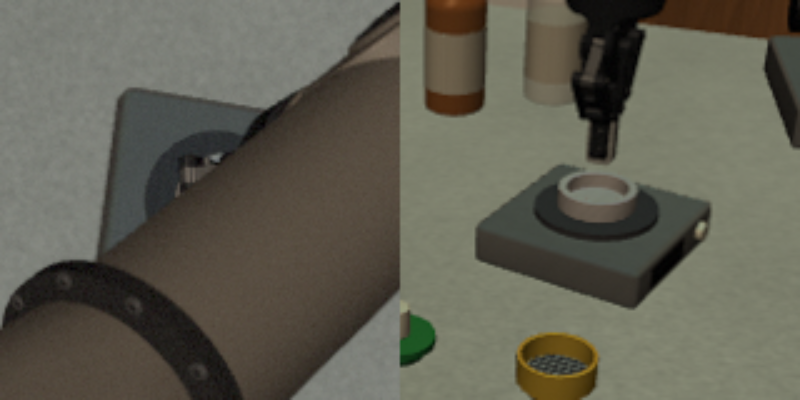

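The gripper closed empty (gap 0) and is now above the empty ring. I'll back off and see where the pan is.

```bash
python3 - <<'E'
from pp import *
robot.line_to([*RINGP,.2])
robot.move_to([.35,.35,.25],O)
I={c:vision.grab_frame(c) for c in("top","side")}
for c in I: cv2.imwrite(f"pics/{c}2.png",I[c][:,:,::-1])
print([ (c,recognise("pan",c)) for c in I])
a=cv2.imread("pics/top2.png")[150:360,240:440];b=cv2.imread("pics/side2.png")[180:330,230:430]
b=cv2.copyMakeBorder(b,0,60,0,0,0)
cv2.imwrite("pics/c2.png",cv2.resize(np.hstack([a,b]),None,fx=2,fy=2))
E
```

```text
[('top', [{'rect': [292.8, 311.5, 34.8, 33.3], 'p': 0.88}]), ('side', [{'rect': [374.1, 294.4, 11.1, 28.2], 'p': 0.76}])]
```

View pics/c2.png

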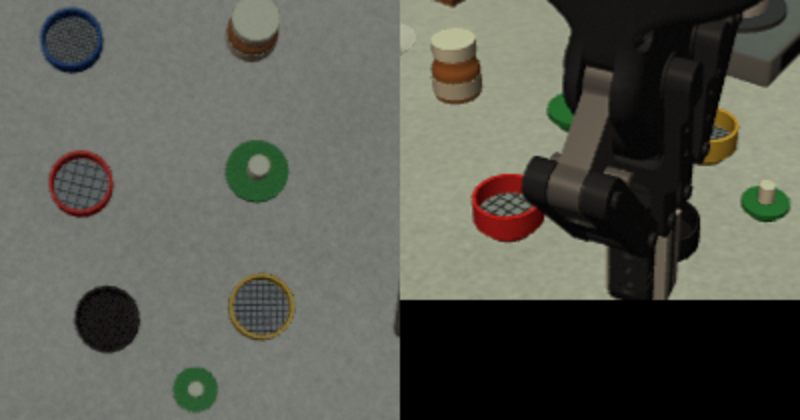

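The pan stands upright and unmoved, so the pads passed above it. I'll measure how far the fingertips really reach at a 60 mm opening by touching the bench.

```bash
python3 - <<'E'
from pp import *
p=[.35,.35]
robot.move_to([*p,.06],O)
for g in (.70,.23,0):
    fingers.gripper_to(g,30)
    t=robot.line_to([*p,.006],velocity=.03,f_stop=4); print(g,robot.current_finger_gap(),t,robot.current_tool_pos()[2])
    robot.line_to([*p,.05])
I=vision.grab_frame("top"); o,a=hullc(seg(I,(293,311,35,31),"pan")); print(fit({"top":o},S)[0],robot.current_time_s())
E
```

```text
0.7 0.7024668001877513 False 0.006143342379317417
0.23 0.2310134160009812 False 0.006184207913313481
0 -0.0006922117483985402 False 0.00617100547471874
[0.44207953 0.05112194] 22.5417
```

No contact even at TCP z = 6 mm, where the tips should already be 11 mm into the bench. The real tool is higher than reported. I'll go further down, guarded.

```bash
python3 - <<'E'
from pp import *
p=[.35,.35]
for g in (0,.70):
    fingers.gripper_to(g,30)
    robot.line_to([*p,.008],velocity=.1)
    t=robot.line_to([*p,-.03],velocity=.02,f_stop=4); print(g,t,robot.current_tool_pos(),robot.current_contact_force())
    if g==0:
        for c in("top","side"): cv2.imwrite(f"pics/{c}3.png",vision.grab_frame(c)[:,:,::-1]); print(c,proj(c,robot.current_tool_pos()),proj(c,[.35,.35,0]))
    robot.line_to([*p,.05])
print(robot.current_time_s())
a=cv2.imread("pics/top3.png")[330:480,30:230];b=cv2.imread("pics/side3.png")[280:430,200:400]
print(robot.current_joint_positions(),robot.current_eef_rot())
cv2.imwrite("pics/c3.png",cv2.resize(np.hstack([a,b]),None,fx=2,fy=2))
E
```

```text
0 True [ 0.34999159  0.34994728 -0.004963  ] [-0.1533273  -0.34773265  4.24615463]
top [[128.20971717 362.77852142]] [[127.36012726 362.75944274]]
side [[345.88739901 515.73529325]] [[345.93188973 513.19364428]]
0.7 True [ 0.34995437  0.35002393 -0.00996976] [-1.43276484  0.67701274  3.84524864]
27.5583
[ -80.32617722   26.68776138   43.30984174  109.52423246  -22.73183791
   52.87099457 -115.92095256] [1.79856327e+02 1.70951625e-01 3.49041793e-02]
```

View pics/side3.png

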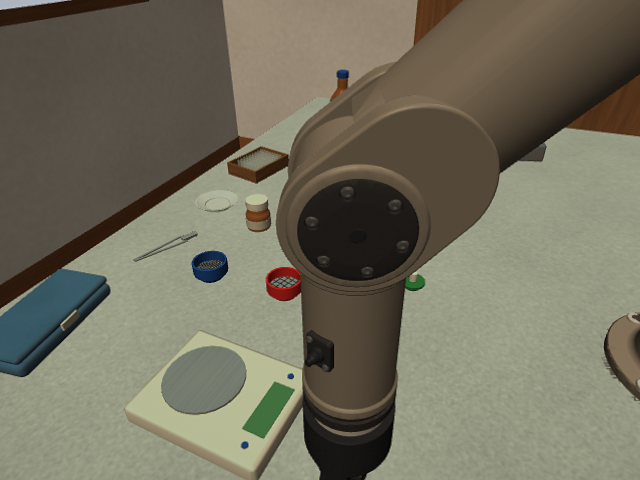

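```bash
python3 - <<'E'
from pp import *
for z in (.065,.075,.087,.1): print(z,proj("side",[*RINGP,z]),proj("top",[*RINGP,z]))
# dedicated view: shut fingers over free bench
fingers.gripper_to(0,30)
robot.move_to([.35,.35,.2],O)
robot.move_to([.52,-.19,.10],O)
for c in("top","side"): cv2.imwrite(f"pics/{c}4.png",vision.grab_frame(c)[:,:,::-1]); print(c,*[proj(c,[.52,-.19,z]) for z in (.083,.105)])
print(robot.current_tool_pos(),robot.current_time_s())
t=proj("top",[.52,-.19,.1])[0].astype(int);s=proj("side",[.52,-.19,.1])[0].astype(int)
print(t-50,s-50)
a,b=[cv2.imread(f"pics/{c}4.png")[q[1]-50:q[1]+50,q[0]-50:q[0]+50] for c,q in(("top",t),("side",s))]
cv2.imwrite("pics/c4.png",cv2.resize(np.hstack([a,b]),None,fx=4,fy=4))
E
```

```text
0.065 [[399.4703015  173.45559031]] [[490.07186478 278.95206753]]
0.075 [[399.86604346 169.06616989]] [[491.74623752 278.13537337]]
0.087 [[400.34756438 163.73151613]] [[493.79758369 277.13444058]]
0.1 [[400.87756928 157.86754195]] [[496.07342717 276.02349441]]
top [[434.22309675 258.27873934]] [[436.81577078 255.98780366]]
side [[368.3438796  182.86690543]] [[368.86402359 172.47738647]]
[ 0.52069665 -0.18847418  0.10004868] 30.9667
[386 206] [318 124]
```

View pics/c4.png

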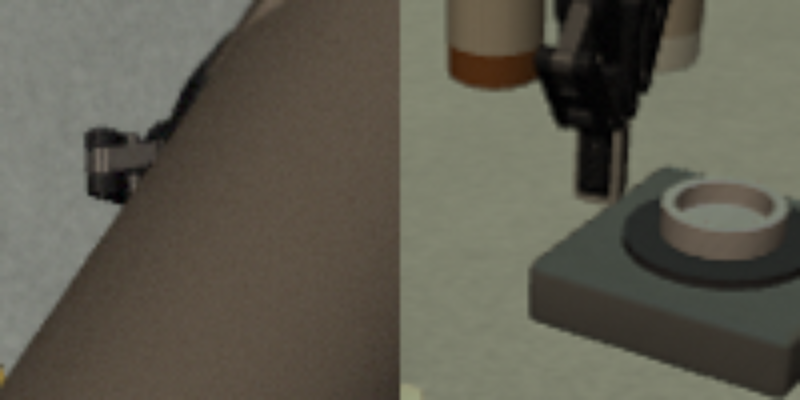

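The cameras and the bench touch agree. XY is right, but the fingertips sit 22 mm higher than reported: tip z = command + 5 mm when shut, + 10 mm at 60 mm opening. Correcting for that and redoing the pan.

```bash
python3 - <<'E'
from pp import *
p=[.4431,.0518]; h=.003
pick(p,h,1.0,up=.13)
if robot.current_finger_gap()>.5:
    t=place(RINGP,h,.054,up=.14)
print(robot.current_time_s())
for c in("top","side"): cv2.imwrite(f"pics/{c}5.png",vision.grab_frame(c)[:,:,::-1])
a=cv2.imread("pics/top5.png")[200:360,400:560];b=cv2.imread("pics/side5.png")[100:260,320:480]
cv2.imwrite("pics/c5.png",cv2.resize(np.hstack([a,b]),None,fx=2.5,fy=2.5))
E
```

```text
gap mm 57.42886568195537 force 41.48079805076122
after lift gap 56.93693790747257
touch True origin err mm 1.1545292850080047 [-0.22365453  1.06166044  4.29569238]
38.0083
```

View pics/c5.png

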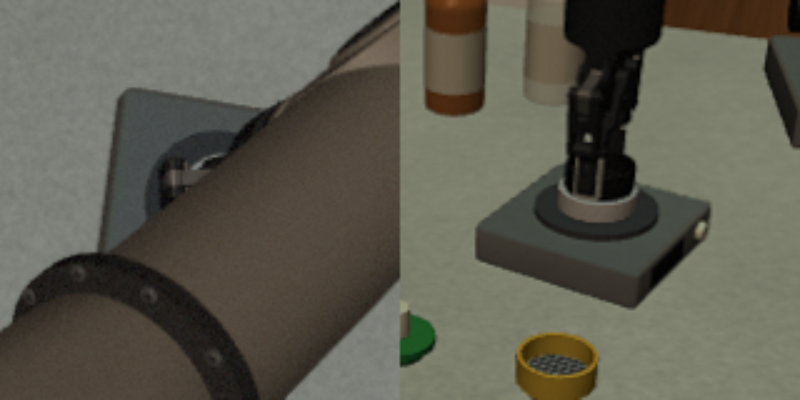

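The pan looks seated in the ring (side view about (400,170)). Releasing it, moving over blue and checking the fit.

```bash
python3 - <<'E'
from pp import *
release(RINGP,.003,.054,1.0)
robot.move_to([.7013,.084,.12],O)
U=body([(.058,.01),(.058,.032)])
check("pan",{"top":(490,275,36,36)},U,.054)
for c in("top","side"): cv2.imwrite(f"pics/{c}6.png",vision.grab_frame(c)[:,:,::-1])
def ov(c,P,w=45,s=4):
    im=cv2.imread(f"pics/{c}6.png"); q=proj(c,[*RINGP,.08])[0].astype(int)-w
    big=cv2.resize(im[q[1]:q[1]+2*w,q[0]:q[0]+2*w],None,fx=s,fy=s)
    for d,z,col in P:
        cv2.polylines(big,[((proj(c,body([(d,z)])+[*RINGP,0])+.5-q)*s).astype(np.int32)],True,col,1)
    return big
P=[(.058,.086,(0,0,255)),(.066,.064,(0,255,0))]
cv2.imwrite("pics/c6.png",np.hstack([ov("top",P),ov("side",P)])); print(robot.current_time_s())
E
```

```text
top pan [ 0.486  -0.2829] area 2.19
41.0917
```

View pics/c6.png

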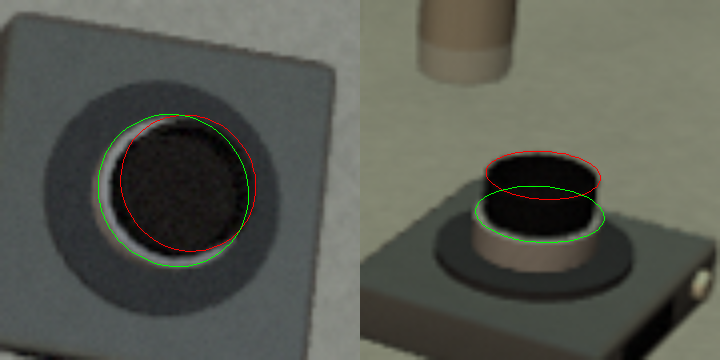

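The pan is level and in the ring, about 2 mm toward +y of my estimate, so I'll shift the target to (0.4852, -0.2871). Placing blue.

```bash
sed -i 's/^O=.*/O=[180,0,0]; RINGP=np.array([.4852,-.2871])/' pp.py; cat > step.py <<'E'
from pp import *
import sys
def ov(c,P,w=45,s=4,n=""):
    im=vision.grab_frame(c)[:,:,::-1]; q=proj(c,[*RINGP,.1])[0].astype(int)-w
    big=cv2.resize(im[q[1]:q[1]+2*w,q[0]:q[0]+2*w],None,fx=s,fy=s)
    for d,z,col in P:
        cv2.polylines(big,[((proj(c,body([(d,z)])+[*RINGP,0])+.5-q)*s).astype(np.int32)],True,col,1)
    return big
def do(p,h,seat,pre,nxt,png,top):
    pick(p,h,pre,up=.15)
    place(RINGP,h,seat,up=.17)
    release(RINGP,h,seat,pre)
    robot.move_to([*nxt,.15],O)
    P=[(.058,top,(255,0,255))]
    cv2.imwrite(png,np.hstack([ov("top",P),ov("side",P)])); print(robot.current_time_s())
E
python3 - <<'E'
from step import *
do([.7013,.084],.003,.076,1.0,[.5656,.0753],"pics/c7.png",.108)
E
```

```text
gap mm 55.402018715642306 force 44.23669785959646
after lift gap 55.325725626346575
touch True origin err mm 0.8935090863694123 [-0.19998273  0.12980917  4.54571415]
50.2333
```

View pics/c7.png

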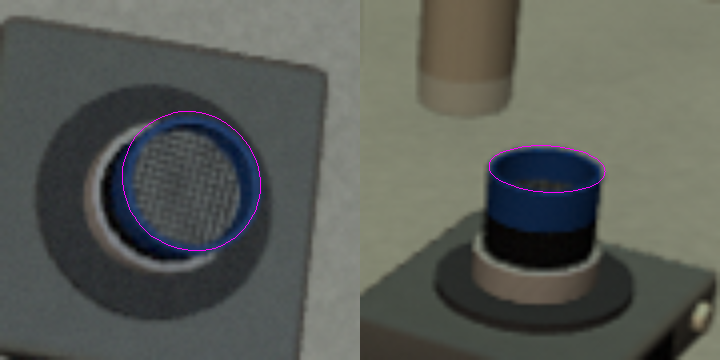

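Blue is seated level on the pan, with no gap visible in the side view. Red next.

```bash
python3 - <<'E'
from step import *
do([.5656,.0753],.003,.098,1.0,[.577,-.0848],"pics/c8.png",.130)
E
```

```text
gap mm 56.009054288428295 force 43.00401503685862
after lift gap 55.91531820194472
touch True origin err mm 0.9616929651474482 [-0.73841485  0.3919887   4.51872024]
58.4917
```

View pics/c8.png

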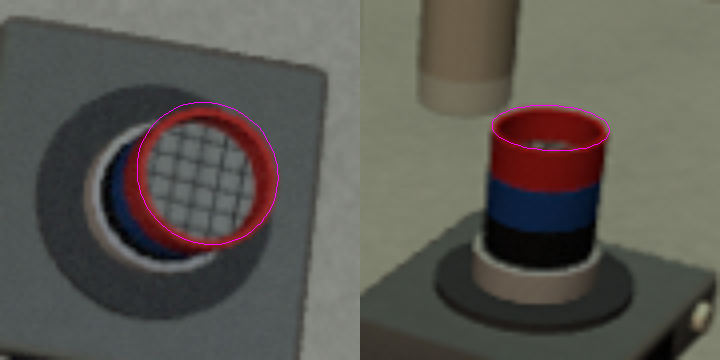

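Red is seated level. The 58 mm lid at (0.577, -0.085) goes last.

```bash
python3 - <<'E'
from step import *
p=[.577,-.0848];h=.014
pick(p,h,.6,up=.2)
if robot.current_finger_gap()>.12:
    place(RINGP,h,.120,up=.2)
    release(RINGP,h,.120,.6)
    robot.move_to([.45,.1,.25],O)
    P=[(.058,.137,(255,0,255))]
    cv2.imwrite("pics/c9.png",np.hstack([ov("top",P),ov("side",P)]))
print(robot.current_time_s())
E
```

```text
gap mm 18.862624208059184 force 39.08187389373779
after lift gap 18.799690569081807
touch True origin err mm 0.4657109554058042 [-0.49903713  0.74893965  4.81149922]
67.6917
```

View pics/c9.png

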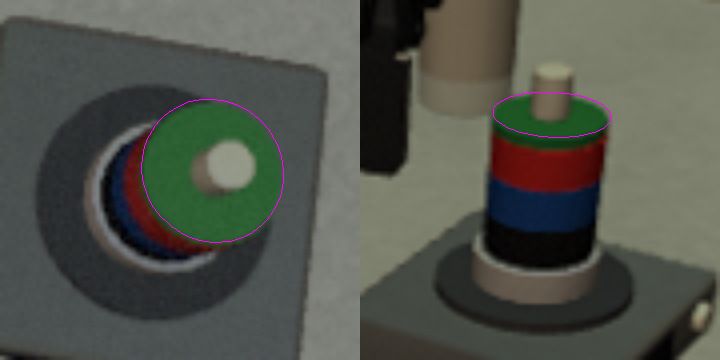

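The lid sits level and flush on the red sieve. Handing the job in.

```bash
python3 -c "
from station import workorder
print(workorder.close_job())"
```

```text
the job is handed in; nothing more can be done
None
```

The stack is made up in the ring in the order pan, blue, red, lid, each looking level and seated in the camera views; I handed it in at about 68 s, and the close call gave no verdict.

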